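# Put the belt grinder's contact wheels back in their holders

### The job

The belt grinder's five contact wheels were left in two stacks on the bench. Take the stacks apart and put every wheel back in the holder painted in its own colour, lying flat on the floor of the recess; set each one down rather than dropping it, and let no wheel topple.

Things in the scene. Friction and masses are not known exactly. Their poses are not given: they have to be found in the camera images.
- black_wheel: contact wheel of the belt grinder with a black tread, lying flat: a plain disc 64 mm in diameter and 30 mm thick, aluminium hub and bearing flush on both faces, loose, 260 g give or take a quarter; at the start at the bottom of one of the two stacks. Origin: centre of its underside; z up along its axis (yaw has no meaning).
- blue_wheel: contact wheel of the belt grinder with a blue tread, lying flat: a plain disc 58 mm in diameter and 30 mm thick, aluminium hub and bearing flush on both faces, loose, 210 g give or take a quarter; at the start at the bottom of one of the two stacks. Origin: centre of its underside; z up along its axis (yaw has no meaning).
- yellow_wheel: contact wheel of the belt grinder with a yellow tread, lying flat: a plain disc 46 mm in diameter and 30 mm thick, aluminium hub and bearing flush on both faces, loose, 140 g give or take a quarter; at the start in second place on either the black or the blue wheel, centred within 4 mm. Origin: centre of its underside; z up along its axis (yaw has no meaning).
- red_wheel: contact wheel of the belt grinder with a red tread, lying flat: a plain disc 40 mm in diameter and 30 mm thick, aluminium hub and bearing flush on both faces, loose, 110 g give or take a quarter; at the start in second place on either the black or the blue wheel, centred within 4 mm. Origin: centre of its underside; z up along its axis (yaw has no meaning).
- green_wheel: contact wheel of the belt grinder with a green tread, lying flat: a plain disc 28 mm in diameter and 30 mm thick, aluminium hub and bearing flush on both faces, loose, 70 g give or take a quarter; at the start on top of the yellow wheel, centred within 4 mm. Origin: centre of its underside; z up along its axis (yaw has no meaning).
- black_holder: storage block of the black wheel: plywood, 92 x 92 mm and 12 mm high, fixed to the bench, with one round recess in the middle, 76 mm in diameter and 7 mm deep, its floor (5 mm above the bench) painted black, with black marks at the corners. Origin: centre of its underside on the bench, straight below the middle of the recess; z up, x and y along its edges (any small yaw).
- blue_holder: storage block of the blue wheel: plywood, 92 x 92 mm and 12 mm high, fixed to the bench, with one round recess in the middle, 70 mm in diameter and 7 mm deep, its floor (5 mm above the bench) painted blue, with blue marks at the corners. Origin: centre of its underside on the bench, straight below the middle of the recess; z up, x and y along its edges (any small yaw).
- yellow_holder: storage block of the yellow wheel: plywood, 92 x 92 mm and 12 mm high, fixed to the bench, with one round recess in the middle, 58 mm in diameter and 7 mm deep, its floor (5 mm above the bench) painted yellow, with yellow marks at the corners. Origin: centre of its underside on the bench, straight below the middle of the recess; z up, x and y along its edges (any small yaw).
- red_holder: storage block of the red wheel: plywood, 92 x 92 mm and 12 mm high, fixed to the bench, with one round recess in the middle, 52 mm in diameter and 7 mm deep, its floor (5 mm above the bench) painted red, with red marks at the corners. Origin: centre of its underside on the bench, straight below the middle of the recess; z up, x and y along its edges (any small yaw).
- green_holder: storage block of the green wheel: plywood, 92 x 92 mm and 12 mm high, fixed to the bench, with one round recess in the middle, 40 mm in diameter and 7 mm deep, its floor (5 mm above the bench) painted green, with green marks at the corners. Origin: centre of its underside on the bench, straight below the middle of the recess; z up, x and y along its edges (any small yaw).
There are look-alikes about, which are no part of the job. What is shaped like the red_holder but orange is not meant.

How it is judged:
At the end, for the whole second after the job is handed in: Each of the five wheels lies in the recess of the holder of its own colour: centre within 9 mm of the recess's centre, underside on the recess floor (within 2.5 mm), flat within 0.06 rad (3 degrees), released and at rest (horizontal distance between black_wheel and black_holder below 0.009 m and z of black_wheel in the frame of black_holder between 0.002 and 0.0075 m and angle between each of black_wheel, blue_wheel, yellow_wheel, red_wheel, green_wheel's own z axis and vertical below 0.06 rad and linear speed of each of black_wheel, blue_wheel, yellow_wheel, red_wheel, green_wheel below 0.02 m/s and angular speed of each of black_wheel, blue_wheel, yellow_wheel, red_wheel, green_wheel below 0.2 rad/s and horizontal distance between blue_wheel and blue_holder below 0.009 m and z of blue_wheel in the frame of blue_holder between 0.002 and 0.0075 m and horizontal distance between yellow_wheel and yellow_holder below 0.009 m and z of yellow_wheel in the frame of yellow_holder between 0.002 and 0.0075 m and horizontal distance between red_wheel and red_holder below 0.009 m and z of red_wheel in the frame of red_holder between 0.002 and 0.0075 m and horizontal distance between green_wheel and green_holder below 0.009 m and z of green_wheel in the frame of green_holder between 0.002 and 0.0075 m); the robot touches nothing.
It fails at once if a wheel topples, rolls or is tipped by more than 35 degrees (angle between any of black_wheel, blue_wheel, yellow_wheel, red_wheel, green_wheel's own z axis and vertical above 0.61 rad).
It fails at once if a wheel drops or is thrown into its holder: faster than 0.5 m/s (a free fall of about 13 mm) within 25 mm above the floor of the recess ((linear speed of black_wheel above 0.5 m/s and height (world z) of black_wheel below 0.03 m and horizontal distance between black_wheel and black_holder below 0.04 m) or (linear speed of blue_wheel above 0.5 m/s and height (world z) of blue_wheel below 0.03 m and horizontal distance between blue_wheel and blue_holder below 0.04 m) or (linear speed of yellow_wheel above 0.5 m/s and height (world z) of yellow_wheel below 0.03 m and horizontal distance between yellow_wheel and yellow_holder below 0.04 m) or (linear speed of red_wheel above 0.5 m/s and height (world z) of red_wheel below 0.03 m and horizontal distance between red_wheel and red_holder below 0.04 m) or (linear speed of green_wheel above 0.5 m/s and height (world z) of green_wheel below 0.03 m and horizontal distance between green_wheel and green_holder below 0.04 m)).
It also fails if it takes over 120 s, if anything falls off the work surface, if the arm or the gripper's body presses on something with over 40 N, if the wrist force passes 120 N, or if a joint passes its speed limit or range.

### The arm

A 7-joint arm with a two-finger parallel gripper is mounted at the origin on the work surface. World frame = base frame: x ahead of the robot, y to its left, z up, the work surface at z = 0. Lengths are in m, angles in rad, forces in N, time in s.
With the tool pointing down it reaches from about 0.425 to 0.925 m from the base axis. Payload 6.8 kg.
Tool frame: the origin (TCP) lies midway between the tips of the shut fingers; the grasp point (between the pads) lies 19 mm behind it; z points along the fingers, y is the line along which they close (so a half turn about z gives the same grasp; the last joint's range is limited). The gripper opens to 85 mm and grips with 20 to 120 N. Pads are 22 mm wide; open, the fingers measure 114 mm over their backs; the gripper's body (76 mm by 85 mm) begins 54 mm behind the grasp point. The pads swing forward as they close: fully open they stand 13 mm farther back than shut.
Start: joints at [-1.411, 0.477, 0.022, 1.555, -0.011, 1.109, -0.083], TCP at [0.179, 0.651, 0.231] pointing down, gripper open.
Joint ranges: [-2.96, 2.96], [-0.34, 2.1], [-1.41, 1.46], [0.24, 2.44], [-1.37, 4.51], [0.17, 1.92], [-2.96, 2.96]. Speed limits (rad/s): [2.39, 2.39, 3.14, 3.14, 3.14, 3.14, 3.14].

### API

Orientations are given as a rotation vector (axis times angle).
In Python, from bench import r gives the robot as it stands. The module is installed in compiled form; this text tells all that it offers.
- The arm moves only by the tool apply_moves, never from a script. Its argument "rows" is a list of rows, each a list of 6 numbers: the shift along the tool's x, y, z scaled (see below), then the turn, a rotation vector about the tool's x, y, z scaled (see below). A call has 1 to 5 rows; each row is the pose to reach, as a shift and turn from the pose commanded when the call began, along the tool's axes at that moment; what a row does not reach only later rows make up. The controller multiplies each number of a shift by 0.25 m and each number of a turn by 90 degrees. A row lasts 1/8 s, in which the tool goes at most 62.5 mm and 10.7 degrees, less where a joint would pass 70% of its speed; a pose out of reach is approached as far as the arm can. A call with a number of a shift or a turn outside -1 to 1 is refused whole. A call with a gripper value outside its range is refused whole. "claw" is the opening, from 0 (shut) to 1 (fully open), set as the call begins (left out, the last holds). The fingers move at their own pace and stop on an object; "newtons" is the grip in N (left out, the last holds). Time passes only in rows, so rows that repeat a pose let the fingers close. It gives the time, the measured TCP pose, the force, the opening and the grip force at its end, in the units of the state.
- r.get_obs(): the state, without advancing time (a new reading comes with each control period).
- r.grab_frame(name): name is "scene" or "side" or "wrist"; returns a dict with "pixels" (420x560x3 uint8, red, green, blue), "intrinsics" (3x3 intrinsics, pixels), "eye" and "attitude" of the camera in the world. Camera axes: x right, y up, looking along -z (the intrinsics and any distortion apply to the point x, -y, -z); pixel columns grow to the right and rows downward; lengths in m; the calibration is good to about 2 mm. A picture is of the moment at which its call begins. There is no depth.
- r.hand_in(): hands the job in; it is judged then, once.
Trained networks look in a picture, given as the dict that the camera call returned (one of the last four; its "shot" number tells which), for a name from the list of things; names that differ only in an ending like _2 or _b are one class to them, and where a whole thing is asked for, a point or a joint stands for the part that bears it (a point fixed in the world has none). Each returns a list of dicts, best first, with "conf" (0 to 1); they miss things now and then, are a little off and sometimes report something else, mostly with a low value. They report only what shows in the picture. A call takes as long as a camera call. They do not tell look-alikes from the thing itself.
- r.search_frame(picture, thing): "rect" ([left, top, width, height] in pixels, round what is visible of it).
- r.outline_of(picture, thing): "pixels" (420x560 bool, what is visible of it) and "rect" ([left, top, width, height] in pixels, round what is visible of it).
- r.landmark_of(picture, thing): "point" ([column, row] in pixels: a listed point, or the origin of a listed thing).
The state is a dict: "clock": time; "joints": joint angles; "qvel": joint speeds; "tau": joint torques, N m; "tcp_pos": TCP position; "orientation": TCP orientation; "contact_force": force on the tool from outside, world axes, zero at the start; "moment": the same for the moment, N m; "grip_width": finger opening in m; "gripper_force": force on a finger pad.
Only numpy, scipy, OpenCV 4.12 (cv2) and the standard library are available. Lean on these libraries where they do the work, as an engineer would, in place of code of your own. Each camera call takes 0.05 s, during which the arm holds its last target. There are 200 camera calls.

## Working session

There is one attempt and no reset: what is moved stays moved. The work goes in short steps, Python scripts to look and compute and a tool call to move; the robot and the scene stay as the last step left them, time stands still between calls to the robot, and variables do not carry over. Pictures are saved under pics/ and viewed, at most 16 in all, crops included, and the job is handed in when it is done.

Besides the shell and the picture viewer there is one more tool, called after "Call:" in YAML: its name, and indented under it one key for each argument. apply_moves: Moves the arm, as the interface text tells. Its arguments: {"type":"object","properties":{"rows":{"type":"array","items":{"type":"array","items":{"type":"number"}}},"claw":{"type":"number"},"newtons":{"type":"number"}},"required":["rows"]}

```bash
mkdir -p pics; cat > h.py <<'E'
import numpy as np, cv2
from bench import r
from scipy.spatial.transform import Rotation as R
def rot(a):
    a=np.array(a,float)
    return a if a.shape==(3,3) else (R.from_rotvec(a.ravel()).as_matrix() if a.size==3 else R.from_quat(a).as_matrix())
def topix(p,pt):
    c=rot(p["attitude"]).T@(np.array(pt)-p["eye"]); c=c*[1,-1,-1]
    u=np.array(p["intrinsics"])@c; return u[:2]/u[2]
def toworld(p,uv,z):
    d=np.linalg.inv(np.array(p["intrinsics"]))@[uv[0],uv[1],1]
    d=rot(p["attitude"])@(d*[1,-1,-1]); e=np.array(p["eye"])
    return e+d*(z-e[2])/d[2]
def save(p,n): cv2.imwrite(f"pics/{n}.png",p["pixels"][:,:,::-1])
E
python3 - <<'E'
from h import *
o=r.get_obs(); print({k:np.round(v,3) for k,v in o.items()})
for cam in ["scene","side"]:
    p=r.grab_frame(cam); save(p,cam+"0"); print(cam,p["eye"],p["attitude"],[k for k in p])
    for n in "black blue yellow red green".split():
        for t in ("_wheel","_holder"):
            for d in r.landmark_of(p,n+t)[:3]:
                z=0.005 if t=="_holder" else {"black":0,"blue":0,"yellow":.03,"red":.03,"green":.06}[n]
                print(n+t,round(d["conf"],2),np.round(d["point"]),np.round(toworld(p,d["point"],z),3))
E
```

```text
{'clock': np.float64(0.0), 'joints': array([-1.411,  0.478,  0.022,  1.556, -0.012,  1.109, -0.083]), 'qvel': array([ 0.002, -0.001,  0.   ,  0.001,  0.001,  0.001, -0.001]), 'tau': array([ 1.0000e-03, -5.9645e+01,  1.6080e+00, -2.8121e+01,  1.2000e-02,
        9.0000e-03, -0.0000e+00]), 'tcp_pos': array([0.178, 0.65 , 0.23 ]), 'orientation': array([-4.190e-01, -3.113e+00,  3.000e-03]), 'contact_force': array([0.605, 0.562, 0.12 ]), 'moment': array([0.036, 0.014, 0.   ]), 'gripper_force': np.float64(0.0), 'grip_width': np.float64(0.086)}
scene [1.10129197 0.59206031 0.74434626] [0.40814973 1.05141024 2.21395803] ['pixels', 'intrinsics', 'eye', 'attitude', 'shot']
black_wheel 0.59 [392. 261.] [0.401 0.253 0.   ]
black_holder 0.71 [395. 250.] [0.365 0.238 0.005]
black_holder 0.7 [408. 325.] [0.543 0.396 0.005]
blue_wheel 0.53 [226. 212.] [ 0.606 -0.207  0.   ]
blue_holder 0.56 [318. 243.] [0.501 0.081 0.005]
yellow_wheel 0.71 [224. 206.] [ 0.612 -0.201  0.03 ]
yellow_wheel 0.7 [228. 194.] [ 0.571 -0.239  0.03 ]
yellow_holder 0.74 [270. 178.] [ 0.393 -0.25   0.005]
red_wheel 0.52 [397. 
[... 513 characters left out ...]
k_holder 0.2 [342. 287.] [ 0.61  -0.206  0.005]
blue_wheel 0.73 [206. 136.] [0.532 0.395 0.   ]
blue_wheel 0.58 [342. 285.] [ 0.613 -0.2    0.   ]
blue_holder 0.78 [238. 217.] [0.491 0.071 0.005]
yellow_wheel 0.72 [344. 281.] [ 0.611 -0.205  0.03 ]
yellow_holder 0.87 [262. 354.] [ 0.397 -0.253  0.005]
yellow_holder 0.64 [207. 136.] [0.532 0.388 0.005]
red_wheel 0.7 [348. 271.] [ 0.631 -0.19   0.03 ]
red_wheel 0.6 [174. 180.] [0.388 0.24  0.03 ]
red_holder 0.77 [255. 112.] [0.703 0.423 0.005]
red_holder 0.58 [312. 214.] [ 0.655 -0.006  0.005]
red_holder 0.58 [425. 314.] [ 0.726 -0.336  0.005]
green_wheel 0.69 [346. 271.] [ 0.614 -0.201  0.06 ]
green_holder 0.98 [260. 172.] [0.605 0.183 0.005]
```

View pics/scene0.png

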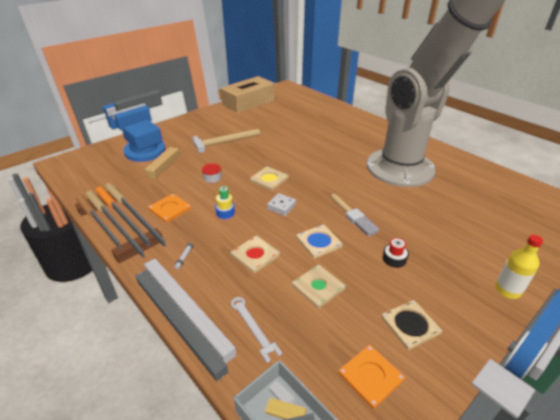

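View pics/side0.png

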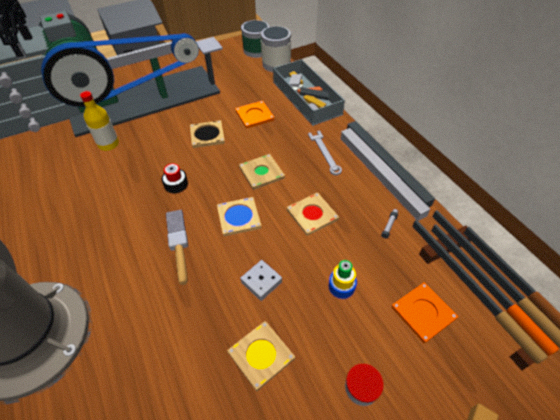

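The scene view shows red-on-black stack near (395,252) and green/yellow/blue near (225,205). The true holders are red (255,253), blue (320,240), green (319,285), yellow (269,178) and black (411,323). The two orange blocks at (170,208) and (371,375) are decoys. The side view agrees.

First I'll raise the tool and square it up.

Call:
apply_moves:
  rows:
    - [0, 0, -0.2, 0, 0, -0.085]
    - [0, 0, -0.3, 0, 0, -0.17]
    - [0, 0, -0.3, 0, 0, -0.17]
  claw: 1
  newtons: 40

```text
clock: 1.48
tcp_pos: [0.179, 0.6521, 0.3089]
orientation: [0.002, 3.141, 0.008]
contact_force: [0.2, 0.8, 0.2]
grip_width: 0.0853
gripper_force: 0.0
```

```bash
cat >> h.py <<'E'
def go(*ts):
    o=r.get_obs(); p=np.array(o["tcp_pos"]); M=rot(o["orientation"])
    print("t",round(float(o["clock"]),2),"tcp",np.round(p,4),"axes x",np.round(M[:,0],3),"z",np.round(M[:,2],3))
    for t in ts:
        print("->",t,np.round(M.T@(np.array(t)-p)/.25,3)); p=np.array(t)
E
python3 -c "
from h import *
go((.48,.3,.3),(.39,.245,.3))"
```

```text
t 1.48 tcp [0.179  0.6521 0.3089] axes x [-1.     0.001 -0.001] z [ 0.001  0.005 -1.   ]
-> (0.48, 0.3, 0.3) [-1.206 -1.407  0.03 ]
-> (0.39, 0.245, 0.3) [ 0.36  -0.22  -0.001]
```

Call:
apply_moves:
  rows:
    - [-0.15, -0.2, 0, 0, 0, 0]
    - [-0.3, -0.4, 0, 0, 0, 0]
    - [-0.45, -0.6, 0, 0, 0, 0]
    - [-0.6, -0.8, 0, 0, 0, 0]
    - [-0.6, -0.8, 0, 0, 0, 0]

```text
clock: 2.1
tcp_pos: [0.3326, 0.4454, 0.3054]
orientation: [0.02, 3.141, -0.005]
contact_force: [-1.0, 1.2, 0.9]
grip_width: 0.0852
gripper_force: 0.0
```

Call:
apply_moves:
  rows:
    - [-0.15, -0.2, 0, 0, 0, 0]
    - [-0.3, -0.4, 0, 0, 0, 0]
    - [-0.45, -0.6, 0, 0, 0, 0]
    - [-0.5, -0.8, 0, 0, 0, 0]
    - [-0.5, -0.8, 0, 0, 0, 0]

```text
clock: 2.72
tcp_pos: [0.4543, 0.2465, 0.3054]
orientation: [-0.015, -3.141, 0.003]
contact_force: [-0.5, 0.8, 0.4]
grip_width: 0.0855
gripper_force: 0.0
```

```bash
python3 - <<'E'
from h import *
go((.39,.245,.2))
p=r.grab_frame("wrist"); save(p,"w1"); print(p["eye"],np.round(rot(p["attitude"]),2))
for n,q in dict(black=(.543,.39,.005),blue=(.495,.075,.005),green=(.608,.184,.005),redtop=(.39,.245,.06)).items(): print(n,topix(p,q))
E
```

```text
t 2.73 tcp [0.4543 0.2465 0.3054] axes x [-1.     0.01   0.001] z [-0.001 -0.002 -1.   ]
-> (0.39, 0.245, 0.2) [ 0.257 -0.008  0.422]
[0.38811656 0.24626714 0.44694136] [[ 0.01 -0.96 -0.26]
 [ 1.    0.01  0.  ]
 [-0.   -0.26  0.96]]
black [387.30680252 233.17540454]
blue [152.76355404 201.01729454]
green [238.23951327 277.90227285]
redtop [279.67814171 118.25197557]
```

View pics/w1.png

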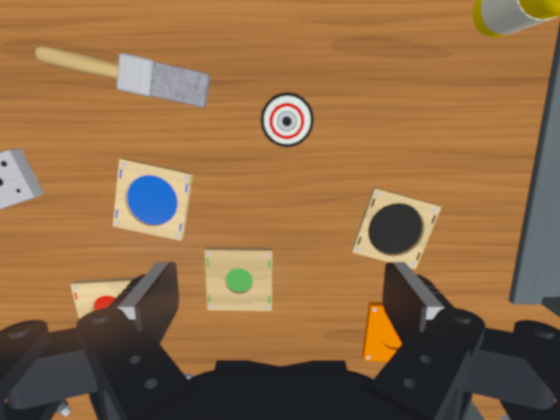

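The wrist view shows the red/black stack at (287,120), with the blue holder (152,200), green (239,280) and black (396,228) fully visible; red is partly hidden near (105,300). Next I'll refine these positions.

```bash
cat >> h.py <<'E'
HUE=dict(blue=[(100,125)],green=[(45,85)],yellow=[(22,34)],red=[(0,5),(174,180)])
def mask(p,c):
    h=cv2.cvtColor(p["pixels"],cv2.COLOR_RGB2HSV)
    if c=="black": m=(h[...,2]<50)
    else: m=sum(((h[...,0]>=a)&(h[...,0]<=b)) for a,b in HUE[c]).astype(bool)&(h[...,1]>140)&(h[...,2]>60)
    return m.astype(np.uint8)
def colour_at(p,c,guess,z,rad=40):
    """centre of the coloured disc/ring nearest guess (world), on plane z: enclosing ellipse of the hull"""
    g=topix(p,(guess[0],guess[1],z)); m=mask(p,c)
    k=np.zeros_like(m); cv2.circle(k,(int(g[0]),int(g[1])),rad,1,-1)
    n,l,s,_=cv2.connectedComponentsWithStats(m&k)
    if n<2: print(c,"none"); return
    i=1+np.argmax(s[1:,4]); pts=cv2.findNonZero((l==i).astype(np.uint8)); e=cv2.fitEllipse(cv2.convexHull(pts))
    e2=cv2.fitEllipse(cv2.convexHull(pts))
    w=toworld(p,e[0],z); print(c,"area",s[i,4],"px",np.round(e[0],1),"axes",np.round(e[1],1),"world",np.round(w,4)); return w
def holder_at(p,n,guess):
    ds=r.outline_of(p,n)
    for d in ds:
        c,sz,a=cv2.minAreaRect(cv2.findNonZero(d["pixels"].astype(np.uint8))); w=toworld(p,c,.011)
        if np.hypot(*(w[:2]-guess[:2]))<.03: print(n,round(d["conf"],2),"rect",np.round(sz),"world",np.round(w,4)); return
E
python3 - <<'E'
from h import *
p=r.grab_frame("wrist")
for n,g in dict(black=(.56,.40),blue=(.495,.075),green=(.608,.184)).items():
    colour_at(p,n,g,.005); holder_at(p,n+"_holder",np.array(g))
colour_at(p,"red",(.39,.255),.06); colour_at(p,"black",(.39,.25),.03)
E
```

```text
black area 521 px [389.7 224.7] axes [34.4 42.2] world [0.5293 0.3962 0.005 ]
black_holder 0.91 rect [71. 71.] world [0.5342 0.398  0.011 ]
blue area 1800 px [148.9 199.8] axes [44.6 51. ] world [0.4929 0.0738 0.005 ]
blue_holder 0.61 rect [79. 69.] world [0.4903 0.0761 0.011 ]
green none
green_holder 0.78 rect [65. 69.] world [0.6051 0.1851 0.011 ]
red area 199 px [283.6 121.6] axes [33.2 34.4] world [0.3924 0.2524 0.06  ]
black area 19 px [283.7 121.8] axes [4.2 5.1] world [0.3931 0.2528 0.03  ]
```

Call:
apply_moves:
  rows:
    - [0.25, 0.02, 0, 0, 0, 0]
    - [0.25, 0.02, 0.25, 0, 0, 0]
    - [0.25, 0.02, 0.5, 0, 0, 0]
    - [0.25, 0.02, 0.74, 0, 0, 0]
    - [0.25, 0.02, 0.74, 0, 0, 0]
  claw: 0.8

```text
clock: 3.6
tcp_pos: [0.3875, 0.2547, 0.1179]
orientation: [0.002, -3.134, 0.01]
contact_force: [-0.7, -0.3, 1.9]
grip_width: 0.0686
gripper_force: 0.0
```

```bash
python3 - <<'E'
from h import *
go((.392,.252,.038))
p=r.grab_frame("wrist"); save(p,"w2"); print(topix(p,(.392,.252,.06)))
h=cv2.cvtColor(p["pixels"],cv2.COLOR_RGB2HSV)
m=(((h[...,0]<8)|(h[...,0]>172))&(h[...,1]>120)&(h[...,2]>80)).astype(np.uint8)
n,l,s,c=cv2.connectedComponentsWithStats(m)
for i in np.argsort(-s[1:,4])[:3]+1: print(s[i],c[i],toworld(p,c[i],.06))
E
```

```text
t 3.6 tcp [0.3875 0.2547 0.1179] axes x [-1.    -0.001  0.007] z [-0.007 -0.006 -1.   ]
-> (0.392, 0.252, 0.038) [-0.02  -0.009  0.32 ]
[278.25265311 235.8105789 ]
[ 247  197   63   68 1447] [279.08914997 226.07947478] [0.38570852 0.25251253 0.06      ]
```

View pics/w2.png

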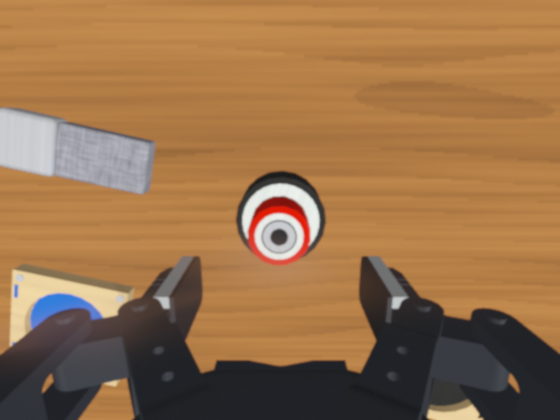

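The red wheel's top is at (279,236), which matches the prediction.

Call:
apply_moves:
  rows:
    - [-0.02, -0.01, 0.15, 0, 0, 0]
    - [-0.02, -0.01, 0.28, 0, 0, 0]
    - [-0.02, -0.01, 0.32, 0, 0, 0]
    - [-0.02, -0.01, 0.32, 0, 0, 0]

```text
clock: 4.15
tcp_pos: [0.3967, 0.2544, 0.0427]
orientation: [0.001, 3.14, 0.002]
contact_force: [-0.6, 0.9, 0.5]
grip_width: 0.0683
gripper_force: 0.0
```

Call:
apply_moves:
  rows:
    - [0, 0, 0, 0, 0, 0]
    - [0, 0, 0, 0, 0, 0]
    - [0, 0, 0, 0, 0, 0]
    - [0, 0, 0, 0, 0, 0]
    - [0, 0, 0, 0, 0, 0]
  claw: 0
  newtons: 40

```text
clock: 4.78
tcp_pos: [0.3966, 0.2541, 0.0429]
orientation: [0.001, 3.14, 0.003]
contact_force: [-0.9, -1.2, 9.9]
grip_width: 0.0386
gripper_force: 39.1
```

Call:
apply_moves:
  rows:
    - [0, 0, -0.05, 0, 0, 0]
    - [0, 0, -0.2, 0, 0, 0]
    - [0, 0, -0.4, 0, 0, 0]
    - [0, 0, -0.6, 0, 0, 0]
    - [0, 0, -0.6, 0, 0, 0]

```text
clock: 5.4
tcp_pos: [0.3979, 0.2548, 0.1959]
orientation: [0.002, 3.135, 0.01]
contact_force: [-1.1, -0.2, -1.7]
grip_width: 0.0386
gripper_force: 40.7
```

Call:
apply_moves:
  rows:
    - [-0.1, -0.1, 0, 0, 0, 0]
    - [-0.27, -0.26, 0, 0, 0, 0]
    - [-0.44, -0.42, 0, 0, 0, 0]
    - [-0.6, -0.58, 0, 0, 0, 0]
    - [-0.6, -0.58, 0, 0, 0, 0]

```text
clock: 6.02
tcp_pos: [0.5477, 0.1031, 0.1908]
orientation: [0.014, 3.141, -0.004]
contact_force: [-0.6, 0.8, -1.3]
grip_width: 0.0381
gripper_force: 40.7
```

Call:
apply_moves:
  rows:
    - [-0.12, -0.12, 0, 0, 0, 0]
    - [-0.28, -0.28, 0, 0, 0, 0]
    - [-0.38, -0.4, 0, 0, 0, 0]
    - [-0.42, -0.45, 0, 0, 0, 0]
    - [-0.42, -0.45, 0, 0, 0, 0]

```text
clock: 6.65
tcp_pos: [0.6499, -0.0043, 0.1906]
orientation: [-0.002, -3.14, -0.0]
contact_force: [-0.0, -0.1, -1.7]
grip_width: 0.0383
gripper_force: 40.7
```

```bash
python3 - <<'E'
from h import *
go((.662,-.003,.1))
p=r.grab_frame("wrist"); save(p,"w3"); print(topix(p,(.658,-.003,.005)))
holder_at(p,"red_holder",np.array((.658,-.003)))
E
```

```text
t 6.65 tcp [ 0.6499 -0.0043  0.1906] axes x [-1.     0.002  0.002] z [-0.002  0.    -1.   ]
-> (0.662, -0.003, 0.1) [-0.049  0.005  0.362]
[282.61945438 195.17615317]
red_holder 0.86 rect [95. 99.] world [ 0.653  -0.0036  0.011 ]
```

View pics/w3.png

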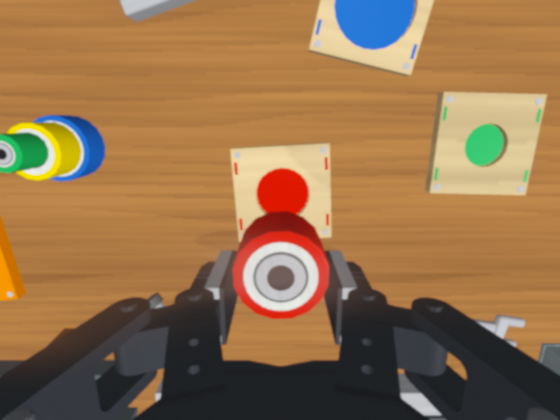

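The held red wheel's top is at (281,277), the red holder's centre is about (281,192), and the green top of the other stack is at (3,153).

```bash
python3 - <<'E'
from h import *
p=r.grab_frame("wrist")
print("wheel in hand",toworld(p,(281,277),.2076),"holder",toworld(p,(281.5,192),.012),"green top",toworld(p,(3,153),.09))
E
```

```text
wheel in hand [ 0.64512714 -0.00306225  0.2076    ] holder [ 0.65288295 -0.00183926  0.012     ] green top [ 0.60820455 -0.19766252  0.09      ]
```

Call:
apply_moves:
  rows:
    - [-0.03, 0, 0.1, 0, 0, 0]
    - [-0.035, 0, 0.3, 0, 0, 0]
    - [-0.035, 0, 0.48, 0, 0, 0]
    - [-0.035, 0, 0.6, 0, 0, 0]
    - [-0.035, 0, 0.6, 0, 0, 0]

```text
clock: 7.42
tcp_pos: [0.6567, -0.0025, 0.039]
orientation: [0.002, -3.136, -0.001]
contact_force: [-0.7, -0.1, -1.1]
grip_width: 0.0384
gripper_force: 40.7
```

```bash
python3 - <<'E'
from h import *
go((.659,-.004,.018))
p=r.grab_frame("wrist"); save(p,"w4")
p=r.grab_frame("side"); save(p,"s1"); 
E
```

```text
t 7.42 tcp [ 0.6567 -0.0025  0.039 ] axes x [-1.    -0.001  0.006] z [-0.006  0.001 -1.   ]
-> (0.659, -0.004, 0.018) [-0.01  -0.006  0.084]
```

View pics/w4.png

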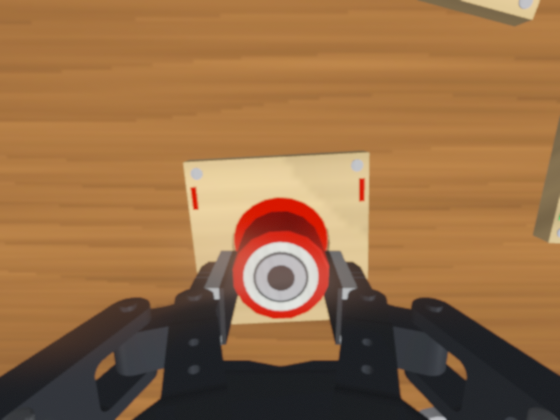

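```bash
python3 - <<'E'
from h import *
p=r.grab_frame("wrist")
print(toworld(p,(277,157),.012),toworld(p,(281,322),.012),"L/R",toworld(p,(190,213),.012),toworld(p,(369,213),.012),"wheel",toworld(p,(281,277),.056))
E
```

```text
[ 0.61311181 -0.0061007   0.012     ] [ 0.70699107 -0.00400325  0.012     ] L/R [ 0.64219775 -0.05154418  0.012     ] [0.64217404 0.04185924 0.012     ] wheel [ 0.65688304 -0.00418523  0.056     ]
```

Call:
apply_moves:
  rows:
    - [-0.012, -0.004, 0.03, 0, 0, 0]
    - [-0.012, -0.004, 0.06, 0, 0, 0]
    - [-0.012, -0.004, 0.08, 0, 0, 0]
    - [-0.012, -0.004, 0.088, 0, 0, 0]
    - [-0.012, -0.004, 0.088, 0, 0, 0]

```text
clock: 8.2
tcp_pos: [0.6622, -0.0055, 0.019]
orientation: [-0.001, -3.141, 0.0]
contact_force: [0.6, -0.0, -2.0]
grip_width: 0.0388
gripper_force: 40.7
```

Call:
apply_moves:
  rows:
    - [0, 0, 0.006, 0, 0, 0]
    - [0, 0, 0.006, 0, 0, 0]

```text
clock: 8.45
tcp_pos: [0.6626, -0.0055, 0.0181]
orientation: [0.001, 3.141, 0.0]
contact_force: [-0.8, 0.0, 0.7]
grip_width: 0.0384
gripper_force: 40.8
```

Call:
apply_moves:
  rows:
    - [0, 0, 0.006, 0, 0, 0]
    - [0, 0, 0.006, 0, 0, 0]

```text
clock: 8.7
tcp_pos: [0.6626, -0.0055, 0.018]
orientation: [0.002, 3.141, 0.001]
contact_force: [-5.4, 1.0, 12.4]
grip_width: 0.0382
gripper_force: 42.1
```

Contact at 12 N, so I'll release and lift.

Call:
apply_moves:
  rows:
    - [0, 0, 0, 0, 0, 0]
    - [0, 0, 0, 0, 0, 0]
    - [0, 0, 0, 0, 0, 0]
    - [0, 0, 0, 0, 0, 0]
  claw: 0.8

```text
clock: 9.2
tcp_pos: [0.6623, -0.0054, 0.0161]
orientation: [-0.001, -3.141, 0.0]
contact_force: [0.1, 0.3, -0.1]
grip_width: 0.0682
gripper_force: 0.0
```

Call:
apply_moves:
  rows:
    - [0, 0, -0.1, 0, 0, 0]
    - [0, 0, -0.3, 0, 0, 0]
    - [0, 0, -0.5, 0, 0, 0]
    - [0, 0, -0.7, 0, 0, 0]
    - [0, 0, -0.76, 0, 0, 0]

```text
clock: 9.82
tcp_pos: [0.6641, -0.0057, 0.2102]
orientation: [0.002, 3.136, 0.001]
contact_force: [-0.1, 0.1, -1.1]
grip_width: 0.0686
gripper_force: 0.0
```

```bash
python3 - <<'E'
from h import *
go((.608,-.198,.2))
p=r.grab_frame("wrist"); save(p,"w5"); print("red pred",topix(p,(.660,-.005,.035)))
h=cv2.cvtColor(p["pixels"],cv2.COLOR_RGB2HSV)
for nm,m,z in (("red",((h[...,0]<8)|(h[...,0]>172))&(h[...,1]>120)&(h[...,2]>80),.035),):
    n,l,s,c=cv2.connectedComponentsWithStats(m.astype(np.uint8))
    for i in np.argsort(-s[1:,4])[:2]+1: print(nm,s[i],c[i],toworld(p,c[i],z))
holder_at(p,"red_holder",np.array((.658,-.003)))
E
```

```text
t 9.82 tcp [ 0.6641 -0.0057  0.2102] axes x [-1.     0.001 -0.006] z [ 0.006  0.001 -1.   ]
-> (0.608, -0.198, 0.2) [ 0.224 -0.77   0.039]
red pred [282.03992376 183.58547731]
red [ 260  150   48   52 1100] [284.91636364 169.52909091] [ 0.64672792 -0.00233318  0.035     ]
red [325 140   2  10  18] [325.44444444 144.5       ] [0.62384469 0.0345272  0.035     ]
red_holder 0.62 rect [93. 95.] world [ 0.6535 -0.0044  0.011 ]
```

View pics/w5.png

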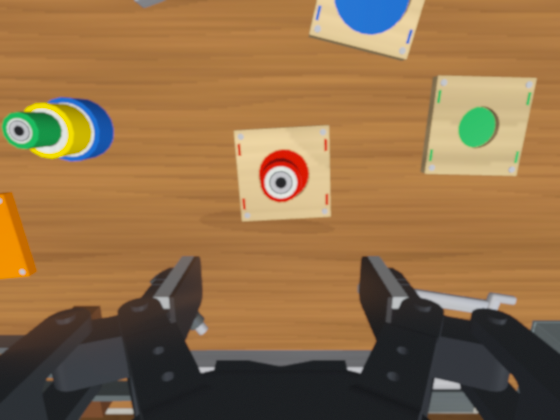

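Red sits in its recess at (281,182). The stack's green top is at (18,131).

```bash
python3 - <<'E'
from h import *
p=r.grab_frame("wrist")
g=cv2.cvtColor(p["pixels"],cv2.COLOR_RGB2GRAY)
save(p,"w6")
c=np.mean([toworld(p,q,.012) for q in ((235,131),(328,126),(242,221),(331,218))],axis=0)
print("holder",c,"wheel",toworld(p,(281,182),.035),"green top",toworld(p,(18,131),.09))
go((.608,-.198,.2))
print(cv2.absdiff(p["pixels"],cv2.imread("pics/w5.png")[:,:,::-1].copy()).mean())
E
```

```text
holder [ 0.65468835 -0.00268385  0.012     ] wheel [ 0.65671269 -0.00575885  0.035     ] green top [ 0.60778428 -0.20010252  0.09      ]
t 9.97 tcp [ 0.6622 -0.0053  0.206 ] axes x [-1.     0.001  0.   ] z [-0.  0. -1.]
-> (0.608, -0.198, 0.2) [ 0.216 -0.771  0.024]
3.302325680272109
```

Call:
apply_moves:
  rows:
    - [0.05, -0.2, 0, 0, 0, 0]
    - [0.12, -0.42, 0, 0, 0, 0]
    - [0.18, -0.62, 0, 0, 0, 0]
    - [0.22, -0.77, 0, 0, 0, 0]
    - [0.22, -0.77, 0, 0, 0, 0]

```text
clock: 10.6
tcp_pos: [0.6042, -0.2023, 0.204]
orientation: [-0.012, -3.137, 0.002]
contact_force: [0.3, 0.8, 0.0]
grip_width: 0.0682
gripper_force: 0.0
```

Call:
apply_moves:
  rows:
    - [0, 0, 0.1, 0, 0, 0]
    - [0, 0, 0.1, 0, 0, 0]
    - [0, 0, 0.1, 0, 0, 0]

```text
clock: 10.98
tcp_pos: [0.6073, -0.1969, 0.1808]
orientation: [0.001, -3.14, -0.001]
contact_force: [0.2, 0.8, 0.7]
grip_width: 0.0681
gripper_force: 0.0
```

```bash
python3 - <<'E'
from h import *
p=r.grab_frame("wrist"); save(p,"w7"); print("pred green top",topix(p,(.608,-.199,.09)))
go((.608,-.199,.068))
E
```

```text
pred green top [278.81566972 214.62663123]
t 11.03 tcp [ 0.6076 -0.1973  0.1814] axes x [-1. -0. -0.] z [ 0.  0. -1.]
-> (0.608, -0.199, 0.068) [-0.002 -0.007  0.454]
```

View pics/w7.png

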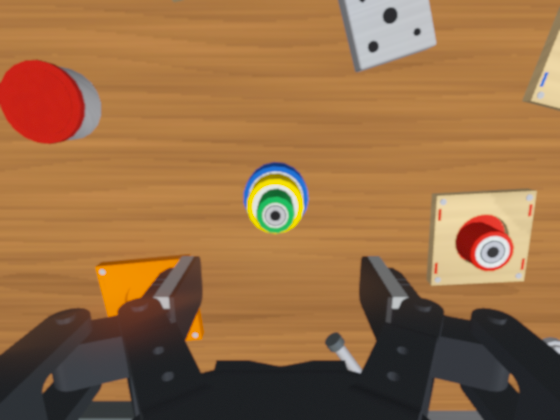

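The green top is at (275,215), about 3 mm toward −y of the prediction.

Call:
apply_moves:
  rows:
    - [0, -0.018, 0.15, 0, 0, 0]
    - [0, -0.018, 0.3, 0, 0, 0]
    - [0, -0.018, 0.4, 0, 0, 0]
    - [0, -0.018, 0.44, 0, 0, 0]
    - [0, -0.018, 0.44, 0, 0, 0]
  claw: 0.7

```text
clock: 11.65
tcp_pos: [0.6075, -0.2023, 0.0715]
orientation: [0.001, 3.142, -0.0]
contact_force: [-0.2, -0.2, -0.5]
grip_width: 0.0597
gripper_force: 0.0
```

Call:
apply_moves:
  rows:
    - [0, 0, 0, 0, 0, 0]
    - [0, 0, 0, 0, 0, 0]
    - [0, 0, 0, 0, 0, 0]
    - [0, 0, 0, 0, 0, 0]
    - [0, 0, 0, 0, 0, 0]
  claw: 0
  newtons: 40

```text
clock: 12.28
tcp_pos: [0.6081, -0.2025, 0.0728]
orientation: [0.001, 3.139, -0.0]
contact_force: [-0.2, 0.4, 6.7]
grip_width: 0.0266
gripper_force: 39.1
```

Call:
apply_moves:
  rows:
    - [0, 0, -0.05, 0, 0, 0]
    - [0, 0, -0.2, 0, 0, 0]
    - [0, 0, -0.35, 0, 0, 0]
    - [0, 0.1, -0.4, 0, 0, 0]
    - [0, 0.2, -0.4, 0, 0, 0]

```text
clock: 12.9
tcp_pos: [0.6081, -0.1525, 0.1737]
orientation: [0.003, 3.138, -0.001]
contact_force: [0.3, 0.6, -0.5]
grip_width: 0.026
gripper_force: 39.5
```

Call:
apply_moves:
  rows:
    - [0, 0.15, 0, 0, 0, 0]
    - [0, 0.35, 0, 0, 0, 0]
    - [0, 0.55, 0, 0, 0, 0]
    - [0, 0.7, 0, 0, 0, 0]
    - [0, 0.7, 0, 0, 0, 0]

```text
clock: 13.52
tcp_pos: [0.6073, 0.0274, 0.1718]
orientation: [-0.009, 3.141, 0.003]
contact_force: [0.4, -0.8, -1.0]
grip_width: 0.027
gripper_force: 39.5
```

Call:
apply_moves:
  rows:
    - [0, 0.15, 0, 0, 0, 0]
    - [0, 0.35, 0.1, 0, 0, 0]
    - [0, 0.55, 0.2, 0, 0, 0]
    - [0, 0.65, 0.25, 0, 0, 0]
    - [0, 0.65, 0.25, 0, 0, 0]

```text
clock: 14.15
tcp_pos: [0.6069, 0.1864, 0.108]
orientation: [0.003, -3.14, 0.001]
contact_force: [-0.4, -1.9, -0.6]
grip_width: 0.0265
gripper_force: 39.6
```

```bash
cat >> h.py <<'E'
def wood(p,guess,rad=.085):
    """centre of holder from its pale plywood top: hull of pale pixels near guess"""
    h=cv2.cvtColor(p["pixels"],cv2.COLOR_RGB2HSV)
    m=((h[...,0]>12)&(h[...,0]<26)&(h[...,1]<125)&(h[...,2]>165)).astype(np.uint8)
    g=topix(p,(*guess,.012)); e=topix(p,(guess[0],guess[1]+rad,.012)); k=np.zeros_like(m); cv2.circle(k,(int(g[0]),int(g[1])),int(np.hypot(*(e-g))),1,-1)
    m=cv2.morphologyEx(m&k,cv2.MORPH_OPEN,np.ones((3,3),np.uint8))
    q=cv2.findNonZero(m)
    hull=cv2.convexHull(q)[:,0,:]
    W=np.array([toworld(p,u,.012)[:2] for u in hull],np.float32)
    c,s,a=cv2.minAreaRect(W); print("wood centre",np.round(c,4),"size",np.round(s,4)); return c
E
python3 - <<'E'
from h import *
r.grab_frame("wrist");p=r.grab_frame("wrist"); save(p,"w8")
go((.606,.185,.0175)); wood(p,(.606,.185)); holder_at(p,"green_holder",np.array((.606,.185)))
E
```

```text
t 14.25 tcp [0.6083 0.1827 0.1095] axes x [-1.     0.003 -0.001] z [ 0.001 -0.001 -1.   ]
-> (0.606, 0.185, 0.0175) [0.01  0.01  0.368]
wood centre [0.6049 0.185 ] size [0.0927 0.084 ]
green_holder 0.61 rect [132. 114.] world [0.6022 0.1858 0.011 ]
```

View pics/w8.png

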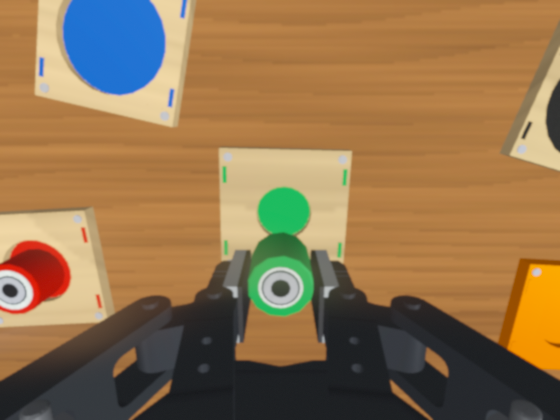

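The green wheel is in hand at (281,287), and the green recess is at (284,211).

Call:
apply_moves:
  rows:
    - [0, 0.008, 0.1, 0, 0, 0]
    - [0, 0.008, 0.2, 0, 0, 0]
    - [0, 0.008, 0.28, 0, 0, 0]
    - [0, 0.008, 0.33, 0, 0, 0]
    - [0, 0.008, 0.33, 0, 0, 0]

```text
clock: 14.92
tcp_pos: [0.6072, 0.1864, 0.0257]
orientation: [-0.002, -3.14, 0.001]
contact_force: [-0.5, 0.4, -0.3]
grip_width: 0.0262
gripper_force: 39.6
```

```bash
python3 - <<'E'
from h import *
p=r.grab_frame("wrist"); save(p,"w9")
go((.606,.185,.0175)); wood(p,(.606,.185)); print("wheel",toworld(p,(281,287),r.get_obs()["tcp_pos"][2]+.0175))
h=cv2.cvtColor(p["pixels"],cv2.COLOR_RGB2HSV)
row=[(i,h[i,225].tolist()) for i in range(120,400,20)]; 
E
```

```text
t 14.97 tcp [0.6078 0.1868 0.0265] axes x [-1.     0.001 -0.   ] z [ 0. -0. -1.]
-> (0.606, 0.185, 0.0175) [ 0.007 -0.007  0.036]
wood centre [0.609  0.1849] size [0.0921 0.0919]
wheel [0.60651306 0.18555553 0.04395826]
```

Holder (.609,.185) and wheel (.6065,.1856), so it's aligned to 3 mm. I'll lower it until it touches.

Call:
apply_moves:
  rows:
    - [-0.008, 0, 0.015, 0, 0, 0]
    - [-0.008, 0, 0.03, 0, 0, 0]
    - [-0.008, 0, 0.04, 0, 0, 0]
    - [-0.008, 0, 0.04, 0, 0, 0]

```text
clock: 15.48
tcp_pos: [0.6098, 0.1873, 0.0177]
orientation: [0.001, 3.141, 0.001]
contact_force: [-4.1, -0.7, 10.7]
grip_width: 0.0265
gripper_force: 40.7
```

Call:
apply_moves:
  rows:
    - [0, 0, 0.006, 0, 0, 0]
    - [0, 0, 0.006, 0, 0, 0]

```text
clock: 15.72
tcp_pos: [0.6099, 0.1873, 0.0177]
orientation: [0.002, 3.141, 0.002]
contact_force: [-7.9, -1.9, 22.5]
grip_width: 0.0266
gripper_force: 41.9
```

Call:
apply_moves:
  rows:
    - [0, 0, 0, 0, 0, 0]
    - [0, 0, 0, 0, 0, 0]
    - [0, 0, 0, 0, 0, 0]
    - [0, 0, 0, 0, 0, 0]
  claw: 0.8

```text
clock: 16.23
tcp_pos: [0.6094, 0.1871, 0.0145]
orientation: [-0.001, -3.141, 0.0]
contact_force: [0.8, 0.1, -0.0]
grip_width: 0.0687
gripper_force: 0.0
```

Call:
apply_moves:
  rows:
    - [0, 0, -0.1, 0, 0, 0]
    - [0, 0, -0.3, 0, 0, 0]
    - [0, 0, -0.5, 0, 0, 0]
    - [0, -0.15, -0.55, 0, 0, 0]
    - [0, -0.3, -0.55, 0, 0, 0]

```text
clock: 16.85
tcp_pos: [0.6104, 0.1119, 0.154]
orientation: [-0.001, 3.138, 0.002]
contact_force: [0.8, -1.1, 0.1]
grip_width: 0.0679
gripper_force: 0.0
```

Call:
apply_moves:
  rows:
    - [0, -0.2, 0, 0, 0, 0]
    - [0, -0.4, 0, 0, 0, 0]
    - [0, -0.6, 0, 0, 0, 0]
    - [0, -0.75, 0, 0, 0, 0]
    - [0, -0.75, 0, 0, 0, 0]

```text
clock: 17.48
tcp_pos: [0.6087, -0.0802, 0.1524]
orientation: [-0.012, -3.142, 0.003]
contact_force: [-0.1, 0.2, 0.5]
grip_width: 0.0682
gripper_force: 0.0
```

Call:
apply_moves:
  rows:
    - [0, -0.2, 0, 0, 0, 0]
    - [0, -0.4, 0, 0, 0, 0]
    - [0, -0.52, 0, 0, 0, 0]
    - [0, -0.52, 0, 0, 0, 0]

```text
clock: 17.98
tcp_pos: [0.6087, -0.2077, 0.1522]
orientation: [-0.007, -3.141, 0.002]
contact_force: [-0.1, 0.8, -0.4]
grip_width: 0.0679
gripper_force: 0.0
```

```bash
python3 - <<'E'
from h import *
r.grab_frame("wrist"); p=r.grab_frame("wrist"); save(p,"w10"); print("pred yellow top",topix(p,(.608,-.2,.06)))
go((.608,-.2,.041))
E
```

```text
pred yellow top [289.11859345 211.48890749]
t 18.07 tcp [ 0.6095 -0.2037  0.1519] axes x [-1. -0.  0.] z [-0.     0.001 -1.   ]
-> (0.608, -0.2, 0.041) [0.006 0.014 0.444]
```

View pics/w10.png

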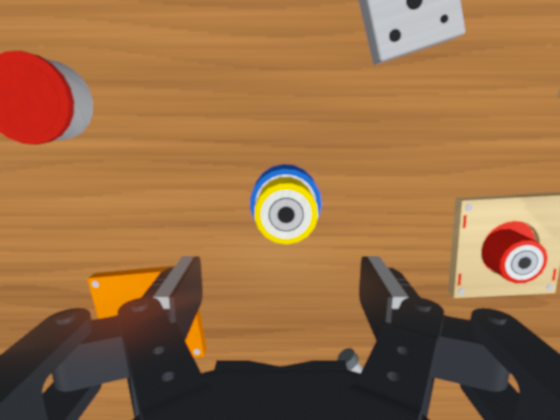

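The yellow top is at (286,214), which puts it at about (.610,−.202), right below the tool.

Call:
apply_moves:
  rows:
    - [0, 0, 0.15, 0, 0, 0]
    - [0, 0, 0.3, 0, 0, 0]
    - [0, 0, 0.4, 0, 0, 0]
    - [0, 0, 0.435, 0, 0, 0]
    - [0, 0, 0.435, 0, 0, 0]

```text
clock: 18.7
tcp_pos: [0.6095, -0.204, 0.0435]
orientation: [0.001, -3.141, -0.001]
contact_force: [0.3, -0.2, -0.3]
grip_width: 0.0682
gripper_force: 0.0
```

Call:
apply_moves:
  rows:
    - [0, 0, 0, 0, 0, 0]
    - [0, 0, 0, 0, 0, 0]
    - [0, 0, 0, 0, 0, 0]
    - [0, 0, 0, 0, 0, 0]
    - [0, 0, 0, 0, 0, 0]
  claw: 0
  newtons: 45

```text
clock: 19.32
tcp_pos: [0.6105, -0.2052, 0.0453]
orientation: [0.001, 3.139, 0.0]
contact_force: [-1.0, 2.3, 6.3]
grip_width: 0.0438
gripper_force: 46.2
```

Call:
apply_moves:
  rows:
    - [0, 0, -0.05, 0, 0, 0]
    - [0, 0, -0.2, 0, 0, 0]
    - [0, 0, -0.35, 0, 0, 0]
    - [0.1, 0, -0.4, 0, 0, 0]
    - [0.2, 0, -0.4, 0, 0, 0]

```text
clock: 19.95
tcp_pos: [0.5595, -0.206, 0.1458]
orientation: [0.002, 3.138, -0.001]
contact_force: [0.4, -0.2, -1.5]
grip_width: 0.0441
gripper_force: 46.2
```

Call:
apply_moves:
  rows:
    - [0.15, -0.05, 0, 0, 0, 0]
    - [0.35, -0.1, 0, 0, 0, 0]
    - [0.52, -0.15, 0.05, 0, 0, 0]
    - [0.64, -0.19, 0.12, 0, 0, 0]
    - [0.64, -0.19, 0.14, 0, 0, 0]

```text
clock: 20.58
tcp_pos: [0.3958, -0.2534, 0.1083]
orientation: [-0.008, -3.139, -0.001]
contact_force: [0.1, 0.4, -0.3]
grip_width: 0.0443
gripper_force: 46.2
```

```bash
cat >> h.py <<'E'
def hand(p,dz):
    o=r.get_obs(); print("wheel in hand ~", np.round(toworld(p,(281,280),o["tcp_pos"][2]+dz),4))
E
python3 - <<'E'
from h import *
r.grab_frame("wrist"); p=r.grab_frame("wrist"); save(p,"w11")
go((.395,-.252,.04)); wood(p,(.395,-.252)); holder_at(p,"yellow_holder",np.array((.395,-.252))); hand(p,.015)
E
```

```text
t 20.68 tcp [ 0.3994 -0.2528  0.1088] axes x [-1.     0.001 -0.001] z [ 0.001  0.    -1.   ]
-> (0.395, -0.252, 0.04) [0.018 0.003 0.275]
wood centre [ 0.3986 -0.251 ] size [0.1026 0.0927]
yellow_holder 0.79 rect [126. 133.] world [ 0.3901 -0.2539  0.011 ]
wheel in hand ~ [ 0.3955 -0.2539  0.1241]
```

View pics/w11.png

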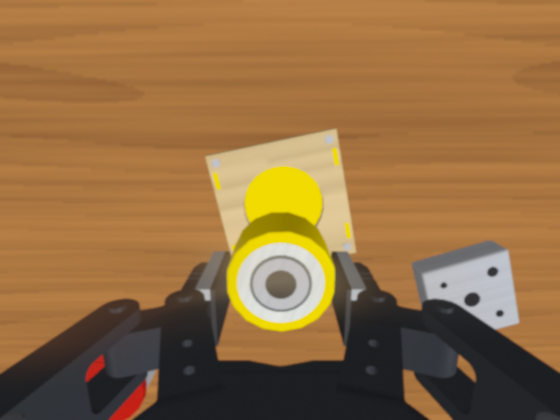

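Holder corners are TL (206,157), TR (337,130) and BR (356,252); the held wheel's centre is at (281,282).

```bash
python3 - <<'E'
from h import *
p=r.grab_frame("wrist")
A,B=toworld(p,(206,157),.012),toworld(p,(356,252),.012); print((A+B)/2,np.linalg.norm(A-B),toworld(p,(281,282),.124)); go()
E
```

```text
[ 0.39679728 -0.25130287  0.012     ] 0.12919846629396847 [ 0.39906267 -0.25358435  0.124     ]
t 20.77 tcp [ 0.4006 -0.2527  0.1092] axes x [-1.    -0.    -0.002] z [ 0.002 -0.001 -1.   ]
```

Call:
apply_moves:
  rows:
    - [0.006, 0.008, 0.1, 0, 0, 0]
    - [0.006, 0.008, 0.2, 0, 0, 0]
    - [0.006, 0.008, 0.28, 0, 0, 0]
    - [0.006, 0.008, 0.31, 0, 0, 0]
    - [0.006, 0.008, 0.33, 0, 0, 0]

```text
clock: 21.4
tcp_pos: [0.3986, -0.2508, 0.0262]
orientation: [0.0, 3.141, -0.001]
contact_force: [0.3, -0.2, -1.0]
grip_width: 0.0442
gripper_force: 46.2
```

Call:
apply_moves:
  rows:
    - [0, 0, 0.012, 0, 0, 0]
    - [0, 0, 0.02, 0, 0, 0]
    - [0, 0, 0.024, 0, 0, 0]
    - [0, 0, 0.024, 0, 0, 0]

```text
clock: 21.9
tcp_pos: [0.3978, -0.2508, 0.0202]
orientation: [0.001, 3.141, -0.0]
contact_force: [0.7, 1.2, -0.2]
grip_width: 0.0444
gripper_force: 46.4
```

```bash
python3 - <<'E'
from h import *
p=r.grab_frame("wrist"); save(p,"w12"); go(); wood(p,(.397,-.251)); print("wheel",toworld(p,(281,282),.036))
E
```

```text
t 21.95 tcp [ 0.3978 -0.2508  0.0202] axes x [-1.     0.001 -0.   ] z [ 0. -0. -1.]
wood centre [ 0.3936 -0.2521] size [0.092 0.092]
wheel [ 0.39616737 -0.25163811  0.036     ]
```

Aligned to 3 mm. I'll touch down.

Call:
apply_moves:
  rows:
    - [0.008, 0, 0.005, 0, 0, 0]
    - [0.008, 0, 0.009, 0, 0, 0]
    - [0.008, 0, 0.009, 0, 0, 0]

```text
clock: 22.32
tcp_pos: [0.3979, -0.2508, 0.02]
orientation: [0.001, 3.137, 0.0]
contact_force: [-1.8, 5.2, 27.7]
grip_width: 0.0442
gripper_force: 49.0
```

Call:
apply_moves:
  rows:
    - [0, 0, 0, 0, 0, 0]
    - [0, 0, 0, 0, 0, 0]
    - [0, 0, 0, 0, 0, 0]
    - [0, 0, 0, 0, 0, 0]
  claw: 0.9

```text
clock: 22.82
tcp_pos: [0.3954, -0.2507, 0.0176]
orientation: [-0.001, -3.141, -0.0]
contact_force: [-0.3, -0.1, -0.6]
grip_width: 0.077
gripper_force: 0.0
```

Call:
apply_moves:
  rows:
    - [0, 0, -0.1, 0, 0, 0]
    - [0, 0, -0.3, 0, 0, 0]
    - [0, 0, -0.48, 0, 0, 0]
    - [-0.15, 0.03, -0.5, 0, 0, 0]
    - [-0.3, 0.07, -0.5, 0, 0, 0]

```text
clock: 23.45
tcp_pos: [0.472, -0.2335, 0.144]
orientation: [0.003, 3.139, -0.001]
contact_force: [0.5, -1.3, 0.4]
grip_width: 0.0769
gripper_force: 0.0
```

Call:
apply_moves:
  rows:
    - [-0.2, 0.05, 0, 0, 0, 0]
    - [-0.4, 0.1, 0, 0, 0, 0]
    - [-0.53, 0.13, 0, 0, 0, 0]
    - [-0.53, 0.13, 0, 0, 0, 0]

```text
clock: 23.95
tcp_pos: [0.6055, -0.199, 0.142]
orientation: [-0.004, 3.141, 0.0]
contact_force: [-0.7, -0.3, -1.4]
grip_width: 0.0767
gripper_force: 0.0
```

```bash
python3 - <<'E'
from h import *
r.grab_frame("wrist"); p=r.grab_frame("wrist"); save(p,"w13"); print("pred blue top",topix(p,(.608,-.202,.03)))
go((.608,-.2,.006))
for n in ("blue_wheel",):
  for d in r.landmark_of(p,n)[:2]: print(n,d["conf"],toworld(p,d["point"],0))
  for d in r.outline_of(p,n)[:2]:
    print(d["rect"])
h=cv2.cvtColor(p["pixels"],cv2.COLOR_RGB2HSV)
m=((h[...,0]>100)&(h[...,0]<128)&(h[...,1]>140)&(h[...,2]>60)).astype(np.uint8)
n,l,s,c=cv2.connectedComponentsWithStats(m)
for i in np.argsort(-s[1:,4])[:3]+1: print(s[i],c[i])
E
```

```text
pred blue top [279.42474328 211.81133015]
t 24.05 tcp [ 0.6024 -0.2011  0.1421] axes x [-1.     0.001  0.002] z [-0.002 -0.    -1.   ]
-> (0.608, -0.2, 0.006) [-0.023  0.004  0.544]
blue_wheel 0.85 [ 0.61111062 -0.20122621  0.        ]
[241.9, 173.2, 74.5, 76.6]
[244 174  72  74 991] [279.80221998 200.88597376]
```

Call:
apply_moves:
  rows:
    - [-0.026, -0.004, 0.15, 0, 0, 0]
    - [-0.026, -0.004, 0.3, 0, 0, 0]
    - [-0.026, -0.004, 0.45, 0, 0, 0]
    - [-0.026, -0.004, 0.54, 0, 0, 0]
    - [-0.026, -0.004, 0.54, 0, 0, 0]

```text
clock: 24.78
tcp_pos: [0.6081, -0.202, 0.0066]
orientation: [-0.002, -3.139, -0.001]
contact_force: [1.3, -0.3, 0.5]
grip_width: 0.0766
gripper_force: 0.0
```

Call:
apply_moves:
  rows:
    - [0, 0, 0, 0, 0, 0]
    - [0, 0, 0, 0, 0, 0]
    - [0, 0, 0, 0, 0, 0]
    - [0, 0, 0, 0, 0, 0]
    - [0, 0, 0, 0, 0, 0]
  claw: 0
  newtons: 55

```text
clock: 25.4
tcp_pos: [0.611, -0.2025, 0.0099]
orientation: [0.002, 3.139, -0.001]
contact_force: [-1.1, -0.0, 6.7]
grip_width: 0.056
gripper_force: 59.3
```

Call:
apply_moves:
  rows:
    - [0, 0, -0.05, 0, 0, 0]
    - [0, 0, -0.2, 0, 0, 0]
    - [0, 0, -0.38, 0, 0, 0]
    - [0.05, 0.1, -0.45, 0, 0, 0]
    - [0.1, 0.25, -0.45, 0, 0, 0]

```text
clock: 26.02
tcp_pos: [0.5856, -0.1405, 0.1231]
orientation: [0.006, 3.137, -0.002]
contact_force: [0.8, 0.9, -3.0]
grip_width: 0.0559
gripper_force: 59.3
```

Call:
apply_moves:
  rows:
    - [0.08, 0.18, 0, 0, 0, 0]
    - [0.16, 0.36, 0, 0, 0, 0]
    - [0.25, 0.54, 0, 0, 0, 0]
    - [0.32, 0.72, 0, 0, 0, 0]
    - [0.37, 0.86, 0.05, 0, 0, 0]

```text
clock: 26.65
tcp_pos: [0.4922, 0.0779, 0.1091]
orientation: [-0.001, 3.139, 0.003]
contact_force: [0.8, -0.5, -2.0]
grip_width: 0.056
gripper_force: 59.3
```

Call:
apply_moves:
  rows:
    - [0, 0, 0.05, 0, 0, 0]
    - [0, 0, 0.1, 0, 0, 0]
    - [0, 0, 0.1, 0, 0, 0]

```text
clock: 27.02
tcp_pos: [0.492, 0.0741, 0.0821]
orientation: [-0.005, -3.14, 0.002]
contact_force: [0.3, -0.4, -2.5]
grip_width: 0.0559
gripper_force: 59.3
```

```bash
python3 - <<'E'
from h import *
r.grab_frame("wrist"); p=r.grab_frame("wrist"); save(p,"w14")
go((.492,.075,.014)); wood(p,(.492,.075)); hand(p,.021)
E
```

```text
t 27.12 tcp [0.4928 0.0745 0.0829] axes x [-1.     0.003 -0.   ] z [ 0. -0. -1.]
-> (0.492, 0.075, 0.014) [0.003 0.002 0.276]
wood centre [0.4855 0.076 ] size [0.0933 0.0781]
wheel in hand ~ [0.4871 0.0734 0.1039]
```

View pics/w14.png

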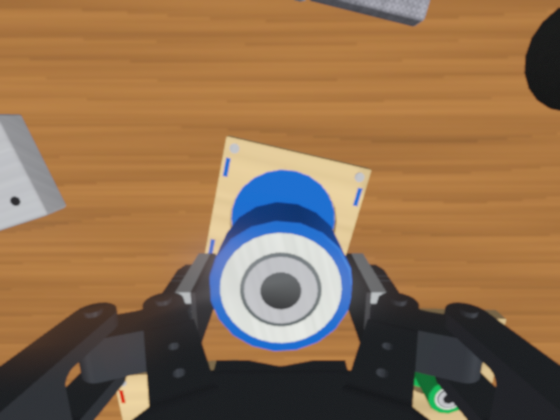

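Holder corners are TL (227,137) and TR (371,171); the blue wheel in hand is centred at (281,288).

```bash
python3 - <<'E'
from h import *
p=r.grab_frame("wrist")
A,B=toworld(p,(227,137),.012)[:2],toworld(p,(371,171),.012)[:2]; e=(B-A)/np.linalg.norm(B-A); n=np.array([e[1],-e[0]])
print(np.linalg.norm(A-B),n,(A+B)/2+n*.046,toworld(p,(281,288),.104)); go()
E
```

```text
0.09138090218077814 [ 0.97313458 -0.23023701] [0.49393625 0.07496432] [0.49096226 0.07361896 0.104     ]
t 27.18 tcp [0.4929 0.0747 0.0831] axes x [-1.     0.003 -0.001] z [ 0.001 -0.    -1.   ]
```

Call:
apply_moves:
  rows:
    - [-0.006, 0.005, 0.08, 0, 0, 0]
    - [-0.006, 0.005, 0.16, 0, 0, 0]
    - [-0.006, 0.005, 0.22, 0, 0, 0]
    - [-0.006, 0.005, 0.255, 0, 0, 0]
    - [-0.006, 0.005, 0.255, 0, 0, 0]

```text
clock: 27.8
tcp_pos: [0.4938, 0.0768, 0.0187]
orientation: [-0.002, -3.141, 0.0]
contact_force: [-0.8, -1.0, -1.8]
grip_width: 0.0558
gripper_force: 59.3
```

```bash
python3 - <<'E'
from h import *
p=r.grab_frame("wrist"); save(p,"w15"); go(); wood(p,(.492,.075)); print("wheel",toworld(p,(281,288),r.get_obs()["tcp_pos"][2]+.021))
E
```

```text
t 27.85 tcp [0.4941 0.0768 0.0192] axes x [-1.     0.001 -0.   ] z [ 0. -0. -1.]
wood centre [0.4926 0.0745] size [0.0922 0.0921]
wheel [0.49177085 0.07588635 0.04016657]
```

Call:
apply_moves:
  rows:
    - [0, -0.004, 0.008, 0, 0, 0]
    - [0, -0.004, 0.016, 0, 0, 0]
    - [0, -0.004, 0.02, 0, 0, 0]
    - [0, -0.004, 0.02, 0, 0, 0]

```text
clock: 28.35
tcp_pos: [0.4941, 0.076, 0.0148]
orientation: [0.001, 3.141, 0.001]
contact_force: [-2.2, -0.3, 7.2]
grip_width: 0.056
gripper_force: 60.6
```

Call:
apply_moves:
  rows:
    - [0, 0, 0.004, 0, 0, 0]
    - [0, 0, 0.004, 0, 0, 0]

```text
clock: 28.6
tcp_pos: [0.4941, 0.076, 0.0147]
orientation: [0.002, 3.141, 0.002]
contact_force: [-5.7, -0.8, 21.2]
grip_width: 0.0562
gripper_force: 62.0
```

Call:
apply_moves:
  rows:
    - [0, 0, 0, 0, 0, 0]
    - [0, 0, 0, 0, 0, 0]
    - [0, 0, 0, 0, 0, 0]
    - [0, 0, 0, 0, 0, 0]
  claw: 1

```text
clock: 29.1
tcp_pos: [0.4939, 0.076, 0.0129]
orientation: [-0.001, -3.141, 0.0]
contact_force: [0.3, -1.2, 1.4]
grip_width: 0.0854
gripper_force: 0.0
```

Call:
apply_moves:
  rows:
    - [0, 0, -0.1, 0, 0, 0]
    - [0, 0, -0.3, 0, 0, 0]
    - [0.05, 0.08, -0.5, 0, 0, 0]
    - [0.12, 0.2, -0.5, 0, 0, 0]
    - [0.2, 0.35, -0.5, 0, 0, 0]

```text
clock: 29.72
tcp_pos: [0.444, 0.1641, 0.1389]
orientation: [0.004, 3.14, 0.002]
contact_force: [0.6, 0.9, -0.5]
grip_width: 0.0854
gripper_force: 0.0
```

Call:
apply_moves:
  rows:
    - [0.1, 0.16, 0, 0, 0, 0]
    - [0.18, 0.3, 0, 0, 0, 0]
    - [0.2, 0.35, 0, 0, 0, 0]
    - [0.2, 0.35, 0, 0, 0, 0]

```text
clock: 30.22
tcp_pos: [0.3941, 0.2513, 0.138]
orientation: [-0.001, 3.142, -0.0]
contact_force: [0.7, -1.1, 0.5]
grip_width: 0.0854
gripper_force: 0.0
```

```bash
python3 - <<'E'
from h import *
r.grab_frame("wrist"); p=r.grab_frame("wrist"); save(p,"w16"); print("pred black top",topix(p,(.392,.252,.03)))
go((.392,.252,.005))
for d in r.outline_of(p,"black_wheel")[:2]: print(d["conf"],d["rect"])
for d in r.landmark_of(p,"black_wheel")[:2]: print(d["conf"],toworld(p,d["point"],0))
E
```

```text
pred black top [284.12777645 204.01098814]
t 30.32 tcp [0.3948 0.2497 0.138 ] axes x [-1.     0.003 -0.   ] z [ 0.    -0.001 -1.   ]
-> (0.392, 0.252, 0.005) [0.011 0.01  0.532]
0.83 [240.0, 158.3, 89.3, 85.7]
0.92 [0.39240678 0.25087437 0.        ]
```

View pics/w16.png

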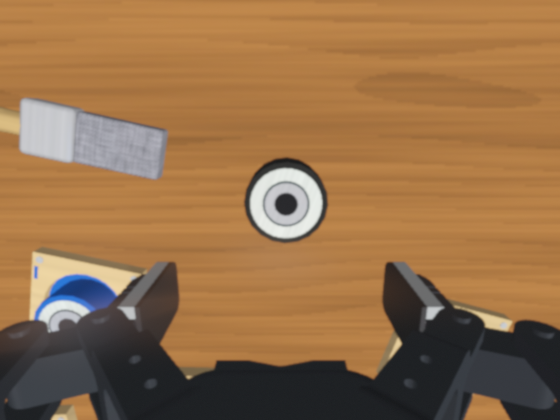

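The black top is at (286,204), so the wheel is at about (.392,.2535).

Call:
apply_moves:
  rows:
    - [0.008, 0.015, 0.15, 0, 0, 0]
    - [0.008, 0.015, 0.3, 0, 0, 0]
    - [0.008, 0.015, 0.45, 0, 0, 0]
    - [0.008, 0.015, 0.535, 0, 0, 0]
    - [0.008, 0.015, 0.535, 0, 0, 0]

```text
clock: 31.05
tcp_pos: [0.3917, 0.253, 0.0031]
orientation: [-0.004, -3.139, 0.004]
contact_force: [-0.3, 1.3, 0.3]
grip_width: 0.0853
gripper_force: 0.0
```

Call:
apply_moves:
  rows:
    - [0, 0, 0, 0, 0, 0]
    - [0, 0, 0, 0, 0, 0]
    - [0, 0, 0, 0, 0, 0]
    - [0, 0, 0, 0, 0, 0]
    - [0, 0, 0, 0, 0, 0]
  claw: 0
  newtons: 60

```text
clock: 31.68
tcp_pos: [0.3929, 0.2548, 0.0058]
orientation: [0.003, 3.14, 0.002]
contact_force: [-0.4, -1.3, 5.4]
grip_width: 0.0622
gripper_force: 64.3
```

Call:
apply_moves:
  rows:
    - [0, 0, -0.05, 0, 0, 0]
    - [0, 0, -0.2, 0, 0, 0]
    - [0, 0, -0.35, 0, 0, 0]
    - [-0.05, 0.05, -0.4, 0, 0, 0]
    - [-0.15, 0.15, -0.4, 0, 0, 0]

```text
clock: 32.3
tcp_pos: [0.43, 0.2925, 0.1069]
orientation: [0.002, 3.14, 0.004]
contact_force: [1.4, 1.0, -1.8]
grip_width: 0.0618
gripper_force: 66.3
```

Call:
apply_moves:
  rows:
    - [-0.12, 0.12, 0, 0, 0, 0]
    - [-0.25, 0.25, 0, 0, 0, 0]
    - [-0.36, 0.36, 0, 0, 0, 0]
    - [-0.42, 0.42, 0, 0, 0, 0]
    - [-0.42, 0.42, 0.05, 0, 0, 0]

```text
clock: 32.92
tcp_pos: [0.5359, 0.3989, 0.0933]
orientation: [-0.0, 3.139, 0.004]
contact_force: [0.2, -0.8, -2.6]
grip_width: 0.062
gripper_force: 66.3
```

Call:
apply_moves:
  rows:
    - [0, 0, 0.05, 0, 0, 0]
    - [0, 0, 0.05, 0, 0, 0]

```text
clock: 33.17
tcp_pos: [0.5329, 0.3955, 0.0777]
orientation: [-0.002, -3.138, 0.004]
contact_force: [-0.5, -0.5, -2.5]
grip_width: 0.0623
gripper_force: 66.3
```

```bash
python3 - <<'E'
from h import *
r.grab_frame("wrist"); p=r.grab_frame("wrist"); save(p,"w17")
go((.536,.396,.012)); wood(p,(.536,.396)); print("hand",toworld(p,(281,288),r.get_obs()["tcp_pos"][2]+.024))
E
```

```text
t 33.27 tcp [0.5341 0.3965 0.0792] axes x [-1.     0.001  0.001] z [-0.001 -0.001 -1.   ]
-> (0.536, 0.396, 0.012) [-0.008 -0.002  0.269]
wood centre [0.5285 0.4003] size [0.0933 0.0781]
hand [0.52987719 0.39520806 0.10320134]
```

View pics/w17.png

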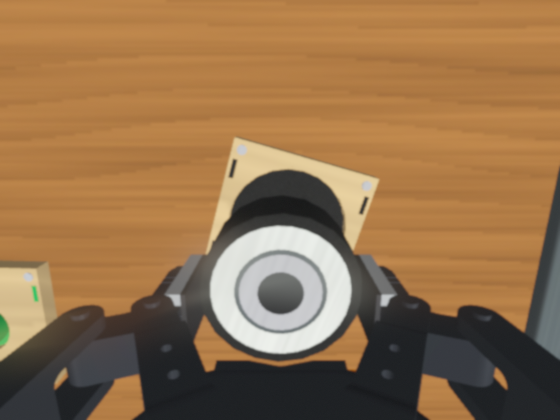

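Holder corners are TL (234,137) and TR (379,180); the black wheel in hand is centred at (281,290).

```bash
python3 - <<'E'
from h import *
p=r.grab_frame("wrist")
A,B=toworld(p,(234,137),.012)[:2],toworld(p,(379,180),.012)[:2]; e=(B-A)/np.linalg.norm(B-A); n=np.array([e[1],-e[0]])
print(np.linalg.norm(A-B),n,(A+B)/2+n*.046,toworld(p,(281,290),.103)); go()
E
```

```text
0.09233395500412907 [ 0.95921563 -0.28267538] [0.53694664 0.39901747] [0.53170174 0.39563106 0.103     ]
t 33.33 tcp [0.5345 0.3968 0.0796] axes x [-1.     0.001  0.   ] z [-0.  0. -1.]
```

Call:
apply_moves:
  rows:
    - [-0.014, 0.013, 0.08, 0, 0, 0]
    - [-0.014, 0.013, 0.16, 0, 0, 0]
    - [-0.014, 0.013, 0.22, 0, 0, 0]
    - [-0.014, 0.013, 0.25, 0, 0, 0]
    - [-0.014, 0.013, 0.25, 0, 0, 0]

```text
clock: 33.95
tcp_pos: [0.5378, 0.4001, 0.0159]
orientation: [-0.001, -3.141, 0.002]
contact_force: [-0.2, 1.0, -2.2]
grip_width: 0.0622
gripper_force: 66.3
```

```bash
python3 - <<'E'
from h import *
p=r.grab_frame("wrist"); save(p,"w18"); go(); wood(p,(.535,.398)); print("wheel",toworld(p,(281,290),r.get_obs()["tcp_pos"][2]+.024))
E
```

```text
t 34.0 tcp [0.5383 0.4004 0.0167] axes x [-1.     0.001  0.   ] z [-0. -0. -1.]
wood centre [0.5356 0.3986] size [0.0921 0.0923]
wheel [0.53490732 0.39922225 0.0406984 ]
```

Aligned to about 1 mm.

Call:
apply_moves:
  rows:
    - [0, 0, 0.008, 0, 0, 0]
    - [0, 0, 0.015, 0, 0, 0]
    - [0, 0, 0.019, 0, 0, 0]
    - [0, 0, 0.019, 0, 0, 0]

```text
clock: 34.5
tcp_pos: [0.5382, 0.4004, 0.0121]
orientation: [0.001, 3.142, 0.0]
contact_force: [0.8, -0.5, -2.6]
grip_width: 0.0622
gripper_force: 66.3
```

Call:
apply_moves:
  rows:
    - [0, 0, 0.005, 0, 0, 0]
    - [0, 0, 0.005, 0, 0, 0]

```text
clock: 34.75
tcp_pos: [0.5383, 0.4005, 0.011]
orientation: [0.001, 3.141, 0.0]
contact_force: [-0.2, 0.3, -0.7]
grip_width: 0.0627
gripper_force: 66.4
```

Call:
apply_moves:
  rows:
    - [0, 0, 0.005, 0, 0, 0]
    - [0, 0, 0.005, 0, 0, 0]

```text
clock: 35.0
tcp_pos: [0.5382, 0.4006, 0.0109]
orientation: [-0.001, -3.141, -0.001]
contact_force: [-3.9, -2.6, 8.1]
grip_width: 0.0623
gripper_force: 67.8
```

Call:
apply_moves:
  rows:
    - [0, 0, 0, 0, 0, 0]
    - [0, 0, 0, 0, 0, 0]
    - [0, 0, 0, 0, 0, 0]
    - [0, 0, 0, 0, 0, 0]
  claw: 1

```text
clock: 35.5
tcp_pos: [0.5382, 0.4004, 0.0094]
orientation: [-0.001, -3.142, 0.0]
contact_force: [-0.3, -0.9, -0.6]
grip_width: 0.0855
gripper_force: 0.0
```

Call:
apply_moves:
  rows:
    - [0, 0, -0.1, 0, 0, 0]
    - [0, 0, -0.3, 0, 0, 0]
    - [0, 0, -0.5, 0, 0, 0]
    - [0, 0, -0.75, 0, 0, 0]
    - [0, 0, -1.0, 0, 0, 0]

```text
clock: 36.12
tcp_pos: [0.5379, 0.4002, 0.2614]
orientation: [-0.001, -3.141, 0.0]
contact_force: [0.8, 0.2, -0.2]
grip_width: 0.0851
gripper_force: 0.0
```

Call:
apply_moves:
  rows:
    - [0.2, -0.1, 0, 0, 0, 0]
    - [0.35, -0.3, 0, 0, 0, 0]
    - [0.4, -0.5, 0, 0, 0, 0]
    - [0.4, -0.6, 0, 0, 0, 0]
    - [0.4, -0.6, 0, 0, 0, 0]

```text
clock: 36.75
tcp_pos: [0.4387, 0.2489, 0.26]
orientation: [0.006, 3.141, 0.001]
contact_force: [0.9, 0.5, 0.1]
grip_width: 0.0852
gripper_force: 0.0
```

```bash
python3 - <<'E'
from h import *
go(); r.grab_frame("wrist"); r.grab_frame("wrist")
p=r.grab_frame("side"); q=r.grab_frame("wrist"); s=r.grab_frame("scene")
crop=cv2.resize(p["pixels"][90:390,180:400],(440,600)); c2=s["pixels"][150:350,150:450]; 
im=np.zeros((600,800,3),np.uint8); im[:,:440]=crop; im[:240,440:]=cv2.resize(c2,(360,240)); im[240:510,440:]=cv2.resize(q["pixels"],(360,270)); save({"pixels":im},"final")
E
```

```text
t 36.75 tcp [0.4387 0.2489 0.26  ] axes x [-1.     0.004 -0.001] z [ 0.001  0.001 -1.   ]
```

View pics/final.png

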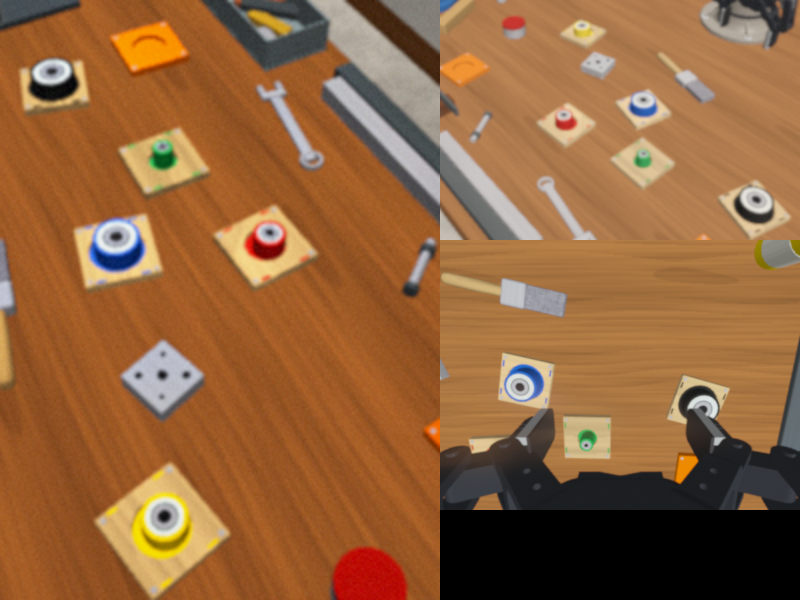

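All five wheels lie flat in their own holders: black (52,80), green (162,155), blue (117,245), red (268,240) and yellow (163,520). I'll hand the job in.

```bash
python3 -c "
from bench import r
print(r.hand_in())"
```

```text
the job is handed in; nothing more can be done
None
```

I handed the job in at about 37 s with all five wheels lying flat in the holders of their own colours, as the final pictures show; the hand-in call returned no verdict.

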